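# Point out the next blank and its hollow in the doming block

### The arm

A 6-joint arm with a two-finger parallel gripper is mounted at the origin on the work surface. World frame = base frame: x ahead of the robot, y to its left, z up, the work surface at z = 0. Lengths are in mm, angles in rad, forces in N, time in s.
With the tool pointing down it reaches from about 350 to 975 mm from the base axis. Payload 7.1 kg.
Tool frame: the origin (TCP) lies between the finger pads, 19 mm behind the fingertips; this is the grasp point; x points along the fingers, y is the direction in which the jaws open and shut, and the axes are right-handed (so a half turn about x gives the same grasp; the last joint's range is limited). The gripper opens to 88 mm and grips with 3 to 60 N. Pads are 20 mm wide; open, the fingers measure 115 mm over their backs; the gripper's body (75 mm by 178 mm) begins 61 mm behind the grasp point.
Start: joints at [1.082, 0.423, 1.63, -0, 1.089, -0.019], TCP at [282.91, 557.285, 241.375] pointing down, gripper open.
Joint ranges: [-3, 3], [-0.9, 2.11], [0.09, 2.58], [-1.31, 4.45], [0.11, 2.69], [-2.54, 2.54]. Speed limits (rad/s): [2.39, 2.39, 3.01, 3.14, 3.14, 3.14].

### API

Orientations are given as a rotation vector (axis times angle).
In Python, from workcell import ctrl gives the robot as it stands.
- The arm moves only by the tool apply_moves, never from a script. Its argument "increments" is a list of rows, each an object with "gripper": the opening in per cent of the stroke, from 0 (shut) to 100 (fully open); "delta_pos": the shift along the tool's x, y, z in cm, a list of three; "dr": the turn, a rotation vector about the tool's x, y, z in rad, a list of three. In form: [{"gripper": gripper, "delta_pos": [dx, dy, dz], "dr": [ax, ay, az]}, ...]. A call has exactly 5 rows; each row shifts and turns the commanded pose from where the row before left it, along the tool's axes as they then stand; what a row does not reach is not made up. A row lasts 1/12 s, in which the tool goes at most 41.7 mm and 7.16 degrees, less where a joint would pass 70% of its speed; a pose out of reach is approached as far as the arm can. A call with a gripper value outside its range is refused whole. The fingers move at their own pace and stop on an object; the grip force is fixed at half the most. Time passes only in rows, so rows that do not move let the fingers close, or fill a call up. It gives the time, the measured TCP pose, the force and the opening at its end, in the units of the state.
- ctrl.get_obs(): the state, without advancing time (a new reading comes with each control period).
- ctrl.get_image(name): name is "scene" or "side" or "wrist"; returns a dict with "img" (480x640x3 uint8, red, green, blue), "range_z" (480x640 float32, mm along the optical axis (not along the pixel's ray), 0 where there is no reading), "mtx" (3x3 intrinsics, pixels), "rvec" (rotation vector, rad) and "tvec" (3), from world to camera coordinates, as OpenCV has them. Camera axes: x right, y down, z forward; pixel columns grow to the right and rows downward; lengths in mm; the calibration is good to about 2 mm. A picture is of the moment at which its call begins.
- ctrl.close_job(): hands the job in, once; it reports no verdict.
The state is a dict: "t": time; "qpos": joint angles; "qvel": joint speeds; "joint_torque": joint torques, N m; "ee_pos": TCP position; "orientation": TCP orientation; "ft_force": force on the tool from outside, world axes, zero at the start; "moment": the same for the moment, N m; "width": finger opening in mm.
Only numpy, scipy, OpenCV 4.12 (cv2) and the standard library are available. Lean on these libraries where they do the work, as an engineer would, in place of code of your own. Each camera call takes 0.05 s, during which the arm holds its last target. There are 200 camera calls.

### The job

Show the apprentice the next doming job by pointing, without touching anything: hold the fingertips, pointing straight down, still for two seconds over the middle of the copper blank that lies on the steel bench block, just above it (no more than 3 cm). Then point in the same way for two seconds at the middle of the hollow in the brass doming block where that blank should be domed, the smallest hollow that the whole blank fits inside, and finish still pointing there. Do not come down to point at any other blank or hollow.

Things in the scene. Friction and masses are not known exactly. Their poses are not given: they have to be found in the camera images.
- bench_block: Square polished steel bench block, 100 x 100 x 19 mm, lying flat and fixed on the zinc bench (bench top at z = 0). Exactly one copper blank lies on it, within 30 mm of its centre. Origin: centre of its underside; its top face is 19 mm higher.
- solder_block: Off-white soldering block, 70 x 140 x 19 mm (long side along its y), lying flat and fixed on the bench, with the two other copper blanks on it. Origin: centre of its underside.
- blank_20: Loose flat round copper blank, 20 mm in diameter, 2 mm thick. Origin: centre of its underside, z up; its top face is 2 mm higher. In each run one of the three blanks lies on the steel bench block and the other two on the soldering block.
- blank_28: Loose flat round copper blank, 28 mm in diameter, 2 mm thick. Origin: centre of its underside, z up; its top face is 2 mm higher. In each run one of the three blanks lies on the steel bench block and the other two on the soldering block.
- blank_36: Loose flat round copper blank, 36 mm in diameter, 2 mm thick. Origin: centre of its underside, z up; its top face is 2 mm higher. In each run one of the three blanks lies on the steel bench block and the other two on the soldering block.
- doming_block: Brass doming block, 80 (x) x 124 (y) x 32 mm high, lying flat and fixed on the bench, at any yaw, with six round hollows in its top face in two rows: 40, 32 and 24 mm across in one row, 16, 12 and 10 mm in the other (the 16 beside the 24, the 12 beside the 32, the 10 beside the 40). Origin: centre of its underside; its top face is 32 mm higher.
- hollow_40 (a point): Centre of the mouth, level with the block's top face, of the round hollow 40 mm across (a spherical dish, 17 mm deep); z up.
- hollow_32 (a point): Centre of the mouth, level with the block's top face, of the round hollow 32 mm across (a spherical dish, 13 mm deep); z up.
- hollow_24 (a point): Centre of the mouth, level with the block's top face, of the round hollow 24 mm across (a spherical dish, 10 mm deep); z up.
- hollow_16 (a point): Centre of the mouth, level with the block's top face, of the round hollow 16 mm across (a spherical dish, 7 mm deep); z up.
- hollow_12 (a point): Centre of the mouth, level with the block's top face, of the round hollow 12 mm across (a spherical dish, 5 mm deep); z up.
- hollow_10 (a point): Centre of the mouth, level with the block's top face, of the round hollow 10 mm across (a spherical dish, 4 mm deep); z up.
- ring_pliers: Steel ring-bending pliers with red grips, about 160 mm long, 13 mm high, lying loose on the bench beyond the work. Origin: under the rivet; jaws to its +x.
- ring_mandrel: Small polished steel ring mandrel, a taper with a handle, about 220 mm long and 24 mm thick, lying loose on the bench beyond the work, along its x. Origin: under its middle.
- parts_cup: Open tin parts cup, 70 mm across and 46 mm high, standing loose on the bench to the robot's right of the work. Origin: centre of its underside.
Mind the look-alikes: they are no part of the job. What is shaped like the bench_block but purple is not meant.

How it is judged (in metres and radians):
On the way, in this order (a step that is already met when the one before it is completed fails the run):
1. point for two seconds at the blank on the bench block (((horizontal distance between blank_20 and bench_block below 0.045 m and angle between the grasp point's own z axis and vertical above 2.7416 rad and horizontal distance between the grasp point and blank_20 below 0.01 m and z of the grasp point in the frame of blank_20 between 0.014 and 0.052 m) or (horizontal distance between blank_28 and bench_block below 0.045 m and angle between the grasp point's own z axis and vertical above 2.7416 rad and horizontal distance between the grasp point and blank_28 below 0.01 m and z of the grasp point in the frame of blank_28 between 0.014 and 0.052 m) or (horizontal distance between blank_36 and bench_block below 0.045 m and angle between the grasp point's own z axis and vertical above 2.7416 rad and horizontal distance between the grasp point and blank_36 below 0.01 m and z of the grasp point in the frame of blank_36 between 0.014 and 0.052 m))), for 1.8 s.
2. point for two seconds at the smallest hollow that this blank fits inside (((horizontal distance between blank_20 and bench_block below 0.045 m and angle between the grasp point's own z axis and vertical above 2.7416 rad and horizontal distance between the grasp point and hollow_24 below 0.01 m and z of the grasp point in the frame of hollow_24 between 0.012 and 0.05 m) or (horizontal distance between blank_28 and bench_block below 0.045 m and angle between the grasp point's own z axis and vertical above 2.7416 rad and horizontal distance between the grasp point and hollow_32 below 0.01 m and z of the grasp point in the frame of hollow_32 between 0.012 and 0.05 m) or (horizontal distance between blank_36 and bench_block below 0.045 m and angle between the grasp point's own z axis and vertical above 2.7416 rad and horizontal distance between the grasp point and hollow_40 below 0.01 m and z of the grasp point in the frame of hollow_40 between 0.012 and 0.05 m))), for 1.8 s.
At the end, for the whole second after the job is handed in: The tool, pointing down within 0.4 rad, is over the middle of the right hollow (TCP within 10 mm sideways, 12 to 50 mm above the block's top face, so the fingertips are no more than about 30 mm above it), and every blank lies within 6 mm of where it was (((horizontal distance between blank_20 and bench_block below 0.045 m and angle between the grasp point's own z axis and vertical above 2.7416 rad and horizontal distance between the grasp point and hollow_24 below 0.01 m and z of the grasp point in the frame of hollow_24 between 0.012 and 0.05 m) or (horizontal distance between blank_28 and bench_block below 0.045 m and angle between the grasp point's own z axis and vertical above 2.7416 rad and horizontal distance between the grasp point and hollow_32 below 0.01 m and z of the grasp point in the frame of hollow_32 between 0.012 and 0.05 m) or (horizontal distance between blank_36 and bench_block below 0.045 m and angle between the grasp point's own z axis and vertical above 2.7416 rad and horizontal distance between the grasp point and hollow_40 below 0.01 m and z of the grasp point in the frame of hollow_40 between 0.012 and 0.05 m)) and distance of each of blank_20, blank_28, blank_36 from where it was at the start of the episode below 0.006 m); the robot touches nothing.
It fails at once if the robot touches something (contact force between any of the fingers, the arm and anything else above 0.3 N).
It fails at once if a blank is lifted or shifted more than 6 mm (distance of any of blank_20, blank_28, blank_36 from where it was at the start of the episode above 0.006 m).
It fails at once if the tool comes down (TCP under 42 mm above the top face, within 9 mm sideways of the middle) over a blank that is not on the bench block ((not (horizontal distance between blank_20 and bench_block below 0.045 m) and horizontal distance between the grasp point and blank_20 below 0.009 m and z of the grasp point in the frame of blank_20 between 0.014 and 0.044 m) or (not (horizontal distance between blank_28 and bench_block below 0.045 m) and horizontal distance between the grasp point and blank_28 below 0.009 m and z of the grasp point in the frame of blank_28 between 0.014 and 0.044 m) or (not (horizontal distance between blank_36 and bench_block below 0.045 m) and horizontal distance between the grasp point and blank_36 below 0.009 m and z of the grasp point in the frame of blank_36 between 0.014 and 0.044 m)).
It fails at once if the tool comes down (TCP under 42 mm above the top face, within 9 mm sideways of the middle) over another hollow than the smallest that the blank fits inside ((not (horizontal distance between blank_36 and bench_block below 0.045 m) and horizontal distance between the grasp point and hollow_40 below 0.009 m and z of the grasp point in the frame of hollow_40 between 0.012 and 0.042 m) or (not (horizontal distance between blank_28 and bench_block below 0.045 m) and horizontal distance between the grasp point and hollow_32 below 0.009 m and z of the grasp point in the frame of hollow_32 between 0.012 and 0.042 m) or (not (horizontal distance between blank_20 and bench_block below 0.045 m) and horizontal distance between the grasp point and hollow_24 below 0.009 m and z of the grasp point in the frame of hollow_24 between 0.012 and 0.042 m) or (horizontal distance between the grasp point and hollow_16 below 0.009 m and z of the grasp point in the frame of hollow_16 between 0.012 and 0.042 m) or (horizontal distance between the grasp point and hollow_12 below 0.009 m and z of the grasp point in the frame of hollow_12 between 0.012 and 0.042 m) or (horizontal distance between the grasp point and hollow_10 below 0.009 m and z of the grasp point in the frame of hollow_10 between 0.012 and 0.042 m)).
It also fails if it takes over 42 s, if anything falls off the work surface, if the arm or the gripper's body presses on something with over 40 N, if the wrist force passes 120 N, or if a joint passes its speed limit or range.

## Working session

There is one attempt and no reset: what is moved stays moved. The work goes in short steps, Python scripts to look and compute and a tool call to move; the robot and the scene stay as the last step left them, time stands still between calls to the robot, and variables do not carry over. Pictures are saved under pics/ and viewed, about 8 in all and at most 12, crops included, and the job is handed in when it is done.

Besides the shell and the picture viewer there is one more tool, called after "Call:" by a JSON object that holds its "method" and its "body", one argument or row to a line. apply_moves: Moves the arm, as the interface text tells. Its arguments: {"type":"object","properties":{"increments":{"type":"array","items":{"type":"object","properties":{"gripper":{"type":"number"},"delta_pos":{"type":"array","items":{"type":"number"}},"dr":{"type":"array","items":{"type":"number"}}}}}},"required":["increments"]}

```bash
mkdir -p pics
cat > h.py <<'E'
import numpy as np, cv2, pickle
from workcell import ctrl
def grab(n,tag):
    d=ctrl.get_image(n); pickle.dump(d,open(f'{tag}.pkl','wb'))
    cv2.imwrite(f'pics/{tag}.png',cv2.cvtColor(d['img'],cv2.COLOR_RGB2BGR)); return d
def load(tag): return pickle.load(open(f'{tag}.pkl','rb'))
def ray(d,uv,z):
    "cast pixels onto the plane z (mm)"
    R=cv2.Rodrigues(np.array(d['rvec'],float))[0]; t=np.array(d['tvec'],float).ravel()
    uv=np.atleast_2d(np.array(uv,float)); c=-R.T@t
    r=(R.T@np.linalg.inv(d['mtx'])@np.c_[uv,np.ones(len(uv))].T).T
    return c+r*((z-c[2])/r[:,2])[:,None]
def cloud(d):
    "world xyz of every pixel from depth"
    R=cv2.Rodrigues(np.array(d['rvec'],float))[0]; t=np.array(d['tvec'],float).ravel()
    v,u=np.mgrid[:480,:640]; p=np.stack([u,v,np.ones_like(u)],-1)@np.linalg.inv(d['mtx']).T*d['range_z'][...,None]
    return (p-t)@R
E
python3 - <<'E'
from h import *
for n in('scene','side','wrist'):
    d=grab(n,n+'0'); R=cv2.Rodrigues(np.array(d['rvec'],float))[0]; print(n,-R.T@np.ravel(d['tvec']),d['mtx'][0][0])
print(ctrl.get_obs())
E
```

```text
scene [1157.7721913  -542.87398314  781.41104093] 510.5999224937286
side [-1.57325406e-01 -7.40860313e+02  9.04522774e+02] 575.8573461965062
wrist [219.41539053 587.94752315 383.83897647] 416.9907883675815
{'t': 0.15, 'qpos': array([ 1.08201120e+00,  4.23697014e-01,  1.63047830e+00,  1.74684725e-05,
        1.08860807e+00, -1.90507195e-02]), 'qvel': array([-1.18770851e-03, -9.71444790e-04, -2.25099682e-03, -1.29785156e-03,
       -2.53428048e-03,  1.65066795e-06]), 'joint_torque': array([ 2.12199488e-04, -5.44981313e+01, -2.73918986e+01,  6.44047838e-02,
        2.05429480e-02, -5.01684804e-05]), 'ee_pos': array([282.71986856, 556.95235256, 240.77466208]), 'orientation': array([ 0.36742659,  1.53954952, -0.36924464]), 'ft_force': array([-0.2675984 ,  0.86676826, -0.21754627]), 'moment': array([ 0.01031504, -0.00154472, -0.0346217 ]), 'width': 87.93345839572704}
```

View pics/scene0.png

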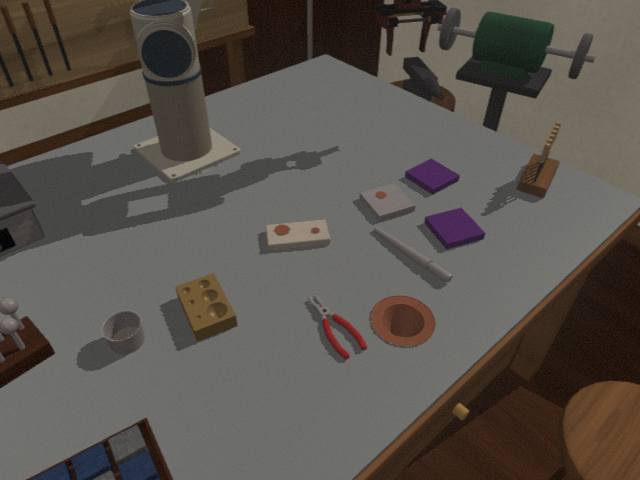

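View pics/wrist0.png

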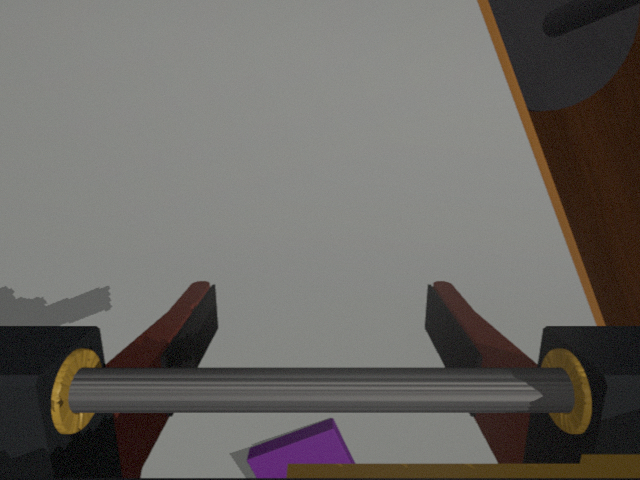

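Scene view: steel bench block at about (387,200) with one blank at (381,195). The soldering block is at (298,234) with two blanks, and the doming block at (206,305). The purple blocks are look-alikes. The wrist view shows only bare bench and one purple corner.

```bash
cat > m.py <<'E'
from h import *
def blanks(d,lim=(200,3000)):
    hsv=cv2.cvtColor(d['img'],cv2.COLOR_RGB2HSV)
    m=((hsv[...,0]<14)|(hsv[...,0]>174))&(hsv[...,1]>90)&(hsv[...,2]>70)
    out=[]
    for c in cv2.findContours(m.astype(np.uint8),cv2.RETR_EXTERNAL,cv2.CHAIN_APPROX_NONE)[0]:
        if cv2.contourArea(c)<15: continue
        f=ray(d,c[:,0],21)[:,:2].astype(np.float32)
        (x,y),r=cv2.minEnclosingCircle(f); M=cv2.moments(f)
        a=M['m00']; 
        if 5<r<25: out.append((c[:,0].mean(0).round(),round(M['m10']/a,1),round(M['m01']/a,1),'diam area',round(2*(abs(a)/np.pi)**.5,1),'encl',round(2*r,1)))
    return out
def obj(d,m,z,amin=100):
    for c in cv2.findContours(m.astype(np.uint8),cv2.RETR_EXTERNAL,cv2.CHAIN_APPROX_NONE)[0]:
        if cv2.contourArea(c)<amin: continue
        q=cv2.minAreaRect(ray(d,c[:,0],z)[:,:2].astype(np.float32)); print(c[:,0].mean(0).round(),q)
E
python3 - <<'E'
from m import *
for n in('scene0','side0'):
    d=load(n); print(n)
    for b in blanks(d): print(b)
    P=cloud(d); hsv=cv2.cvtColor(d['img'],cv2.COLOR_RGB2HSV)
    ok=(d['range_z']>0)&(np.hypot(P[...,0],P[...,1])>300)&(np.abs(P[...,1])<800)&(P[...,0]>0)
    print('z 12-26');obj(d,ok&(P[...,2]>13)&(P[...,2]<25),19,150)
    print('brass');obj(d,ok&(P[...,2]>26)&(P[...,2]<38),32,150)
E
```

```text
scene0
(array([315., 230.]), 506.8, 33.2, 'diam area', 15.2, 'encl', 17.8)
(array([282., 230.]), 456.1, -22.2, 'diam area', 32.3, 'encl', 35.2)
(array([381., 194.]), 513.0, 242.7, 'diam area', 22.4, 'encl', 25.6)
z 12-26
[110. 450.] ((677.8177490234375, -532.7378540039062), (211.513671875, 95.26312255859375), 48.52267074584961)
[ 27. 363.] ((441.0487060546875, -575.5264892578125), (14.043512344360352, 93.59150695800781), 5.132759094238281)
[217. 312.] ((561.0994873046875, -263.21734619140625), (32.6146354675293, 32.071781158447266), 38.490699768066406)
[ 22. 244.] ((121.05545043945312, -476.15032958984375), (18.776342391967773, 96.03104400634766), 1.5941922664642334)
[416. 255.] ((701.1104736328125, 144.05126953125), (203.38832092285156, 28.520328521728516), 1.1385880708694458)
[297. 233.] ((486.488037109375, -0.2740936279296875), (139.6475830078125, 76.73819732666016), 57.549827575683594)
[453. 227.] ((704.640380859375, 287.0892333984375), (106.08062744140625, 106.91583251953125), 69.47637176513672)
[387. 201.] ((536.5180053710938, 241.41293334960938), (105.85799407958984, 107.89800
[... 2315 characters left out ...]
3408203), 81.49671173095703)
[610. 414.] ((721.65625, -627.0499877929688), (47.02573013305664, 144.2164306640625), 81.4696044921875)
[587. 391.] ((730.4331665039062, -574.2424926757812), (47.73843765258789, 142.47201538085938), 81.41128540039062)
[563. 369.] ((738.4781494140625, -520.9579467773438), (47.718833923339844, 142.33834838867188), 81.64058685302734)
[385. 342.] ((526.4674682617188, -274.4673156738281), (84.42688751220703, 126.42386627197266), 76.35718536376953)
[227. 123.] ((713.1057739257812, 609.989990234375), (72.46504211425781, 152.6405487060547), 17.32970428466797)
[515.  86.] ((1567.1915283203125, 302.2870178222656), (1004.2265014648438, 35.87482833862305), 89.98918151855469)
```

View pics/side0.png

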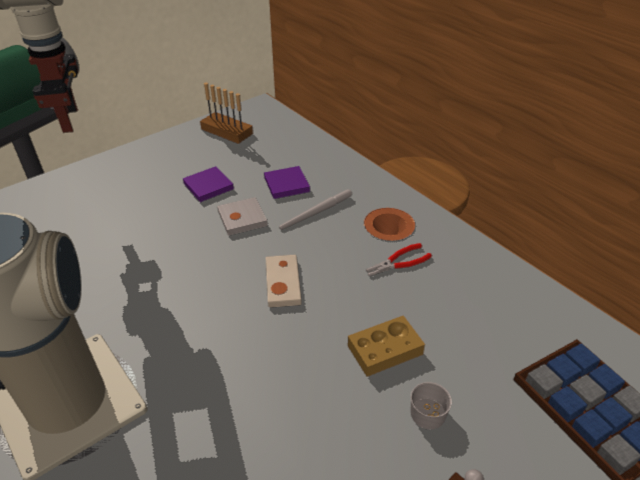

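Both views agree. The two blanks on the soldering block measure about 36 and 20 mm, and the bench-block one about 24-28, so it is the 28 and its hollow would be the 32. I'll check from close by. Next I work out the moves.

```bash
cat >> h.py <<'E'
def delta(target):
    o=ctrl.get_obs(); R=cv2.Rodrigues(np.array(o['orientation'],float))[0]
    print('t',o['t'],'tcp',np.round(o['ee_pos'],1),'q',np.round(o['qpos'],3),'w',round(o['width'],1)); print('R',R.round(3).tolist())
    print('need cm (tool)',(R.T@(np.array(target)-o['ee_pos'])/10).round(2))
E
python3 - <<'E'
from h import *
delta([511,241,180])
d=load('wrist0'); print(ray(d,[[320,240],[320,0],[0,240],[640,240],[320,330]],21).round())
E
```

```text
t 0.15 tcp [282.7 557.  240.8] q [ 1.082  0.424  1.63   0.     1.089 -0.019] w 87.9
R [[-0.001, 0.453, 0.892], [-0.001, 0.892, -0.453], [-1.0, -0.001, -0.0]]
need cm (tool) [  6.1  -17.83  34.66]
[[304. 544.  21.]
 [131. 631.  21.]
 [173. 286.  21.]
 [433. 800.  21.]
 [383. 503.  21.]]
```

Call:
{"method": "apply_moves", "body": {
  "increments": [
    {"gripper": 0, "delta_pos": [0.13, -1.2, 2.65], "dr": [0, 0, 0]},
    {"gripper": 0, "delta_pos": [0.13, -1.2, 2.65], "dr": [0, 0, 0]},
    {"gripper": 0, "delta_pos": [0.13, -1.2, 2.65], "dr": [0, 0, 0]},
    {"gripper": 0, "delta_pos": [0.13, -1.2, 2.65], "dr": [0, 0, 0]},
    {"gripper": 0, "delta_pos": [0.13, -1.2, 2.65], "dr": [0, 0, 0]}
  ]
}}

```text
t: 0.57
ee_pos: [374.4, 442.6, 234.6]
orientation: [0.368, 1.539, -0.368]
ft_force: [0.5, -0.0, 0.3]
width: 57.9
```

Call:
{"method": "apply_moves", "body": {
  "increments": [
    {"gripper": 0, "delta_pos": [0.13, -1.2, 2.65], "dr": [0, 0, 0]},
    {"gripper": 0, "delta_pos": [0.13, -1.2, 2.65], "dr": [0, 0, 0]},
    {"gripper": 0, "delta_pos": [0.13, -1.2, 2.65], "dr": [0, 0, 0]},
    {"gripper": 0, "delta_pos": [0.13, -1.2, 2.65], "dr": [0, 0, 0]},
    {"gripper": 0, "delta_pos": [0.13, -1.2, 2.65], "dr": [0, 0, 0]}
  ]
}}

```text
t: 0.98
ee_pos: [465.5, 329.0, 228.2]
orientation: [0.368, 1.539, -0.369]
ft_force: [0.8, 0.9, 0.8]
width: 24.8
```

Call:
{"method": "apply_moves", "body": {
  "increments": [
    {"gripper": 0, "delta_pos": [0.13, -1.2, 2.65], "dr": [0, 0, 0]},
    {"gripper": 0, "delta_pos": [0.13, -1.2, 2.65], "dr": [0, 0, 0]},
    {"gripper": 0, "delta_pos": [0.13, -1.2, 2.65], "dr": [0, 0, 0]},
    {"gripper": 0, "delta_pos": [0.13, -1.2, 2.65], "dr": [0, 0, 0]},
    {"gripper": 0, "delta_pos": [0.13, -1.2, 2.65], "dr": [0, 0, 0]}
  ]
}}

```text
t: 1.4
ee_pos: [556.4, 215.5, 221.6]
orientation: [0.368, 1.54, -0.369]
ft_force: [0.6, 0.6, -0.1]
width: 0.3
```

Call:
{"method": "apply_moves", "body": {
  "increments": [
    {"gripper": 0, "delta_pos": [0, 0, 0], "dr": [0, 0, 0]},
    {"gripper": 0, "delta_pos": [0, 0, 0], "dr": [0, 0, 0]},
    {"gripper": 0, "delta_pos": [0, 0, 0], "dr": [0, 0, 0]},
    {"gripper": 0, "delta_pos": [0, 0, 0], "dr": [0, 0, 0]},
    {"gripper": 0, "delta_pos": [0, 0, 0], "dr": [0, 0, 0]}
  ]
}}

```text
t: 1.82
ee_pos: [555.1, 217.8, 221.9]
orientation: [0.367, 1.54, -0.367]
ft_force: [-0.5, 0.2, -0.8]
width: 0.3
```

Run:
```python
from m import *
d=grab('wrist','wrist1'); delta([511,241,80])
for b in blanks(d): print(b)
```

```text
t 1.8667 tcp [555.2 217.8 222. ] q [ 0.354  0.404  1.71   0.     1.027 -0.749] w 0.9
R [[-0.0, 0.451, 0.892], [0.0, 0.892, -0.451], [-1.0, 0.0, -0.0]]
need cm (tool) [14.2   0.07 -5.  ]
(array([336., 307.]), 633.6, 192.4, 'diam area', 29.4, 'encl', 49.5)
(array([105., 263.]), 506.0, 31.4, 'diam area', 18.6, 'encl', 19.6)
(array([ 17., 240.]), 455.9, -23.5, 'diam area', 33.8, 'encl', 35.9)
(array([323., 159.]), 512.5, 239.9, 'diam area', 26.1, 'encl', 27.1)
```

View pics/wrist1.png

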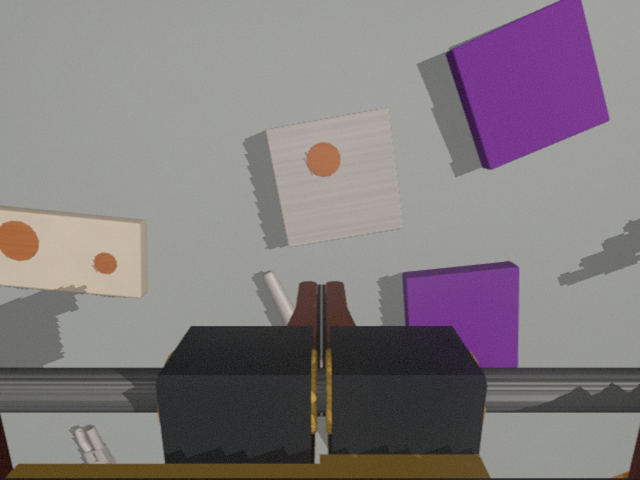

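Wrist view: the steel block's blank is at (323,159), about 27 mm across, so it is the 28. The small (105,263) and large (17,240) blanks are on the soldering block. Three views put its middle at about (512, 240.5). I'll go above it, then down to TCP z of about 55.

Call:
{"method": "apply_moves", "body": {
  "increments": [
    {"gripper": 0, "delta_pos": [1.5, 0.02, -0.98], "dr": [0, 0, 0]},
    {"gripper": 0, "delta_pos": [1.5, 0.02, -0.98], "dr": [0, 0, 0]},
    {"gripper": 0, "delta_pos": [1.5, 0.02, -0.98], "dr": [0, 0, 0]},
    {"gripper": 0, "delta_pos": [1.5, 0.02, -0.98], "dr": [0, 0, 0]},
    {"gripper": 0, "delta_pos": [1.5, 0, -0.98], "dr": [0, 0, 0]}
  ]
}}

```text
t: 2.28
ee_pos: [511.7, 240.6, 146.5]
orientation: [0.368, 1.539, -0.367]
ft_force: [-0.4, -0.3, -0.6]
width: 0.4
```

Call:
{"method": "apply_moves", "body": {
  "increments": [
    {"gripper": 0, "delta_pos": [1.5, 0, 0], "dr": [0, 0, 0]},
    {"gripper": 0, "delta_pos": [1.5, 0, 0], "dr": [0, 0, 0]},
    {"gripper": 0, "delta_pos": [1.5, 0, 0], "dr": [0, 0, 0]},
    {"gripper": 0, "delta_pos": [1.0, 0, 0], "dr": [0, 0, 0]},
    {"gripper": 0, "delta_pos": [0, 0, 0], "dr": [0, 0, 0]}
  ]
}}

```text
t: 2.7
ee_pos: [511.0, 239.7, 90.0]
orientation: [0.366, 1.542, -0.369]
ft_force: [-0.0, -0.5, -0.0]
width: 0.4
```

Run:
```python
from m import *
delta([512,240.5,55])
d=grab('scene','scene1'); x=d['img'][140:270,220:500]; cv2.imwrite('pics/s1c.png',cv2.resize(x[...,::-1],None,fx=2.8,fy=2.8))
d=grab('wrist','wrist2')
for b in blanks(d): print(b)
```

```text
t 2.7 tcp [511.  239.7  90. ] q [ 0.418  0.553  1.849  0.     0.743 -0.684] w 0.4
R [[-0.003, 0.452, 0.892], [-0.001, 0.892, -0.452], [-1.0, -0.003, -0.002]]
need cm (tool) [3.5  0.12 0.06]
(array([ 10., 417.]), 511.8, 30.2, 'diam area', 9.3, 'encl', 15.2)
```

View pics/s1c.png

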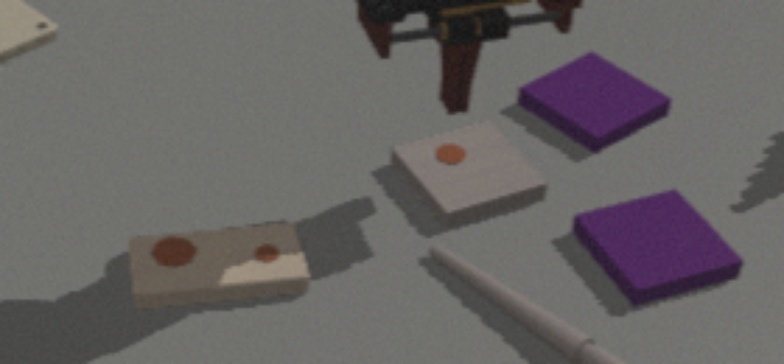

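The crop shows the closed fingertips (455,110) straight above the blank (450,154) with clear air between them. I'll come down the last 35 mm, then hold.

Call:
{"method": "apply_moves", "body": {
  "increments": [
    {"gripper": 0, "delta_pos": [1.0, 0.05, 0.05], "dr": [0, 0, 0]},
    {"gripper": 0, "delta_pos": [1.0, 0.05, 0], "dr": [0, 0, 0]},
    {"gripper": 0, "delta_pos": [1.0, 0, 0], "dr": [0, 0, 0]},
    {"gripper": 0, "delta_pos": [0.5, 0, 0], "dr": [0, 0, 0]},
    {"gripper": 0, "delta_pos": [0, 0, 0], "dr": [0, 0, 0]}
  ]
}}

```text
t: 3.22
ee_pos: [512.5, 239.9, 55.3]
orientation: [0.367, 1.541, -0.37]
ft_force: [0.1, 0.1, -0.2]
width: 0.5
```

Call:
{"method": "apply_moves", "body": {
  "increments": [
    {"gripper": 0, "delta_pos": [0, 0, 0], "dr": [0, 0, 0]},
    {"gripper": 0, "delta_pos": [0, 0, 0], "dr": [0, 0, 0]},
    {"gripper": 0, "delta_pos": [0, 0, 0], "dr": [0, 0, 0]},
    {"gripper": 0, "delta_pos": [0, 0, 0], "dr": [0, 0, 0]},
    {"gripper": 0, "delta_pos": [0, 0, 0], "dr": [0, 0, 0]}
  ]
}}

```text
t: 3.63
ee_pos: [513.7, 240.5, 57.2]
orientation: [0.369, 1.539, -0.368]
ft_force: [-0.9, -0.7, 0.4]
width: 0.5
```

Call:
{"method": "apply_moves", "body": {
  "increments": [
    {"gripper": 0, "delta_pos": [0, 0, 0], "dr": [0, 0, 0]},
    {"gripper": 0, "delta_pos": [0, 0, 0], "dr": [0, 0, 0]},
    {"gripper": 0, "delta_pos": [0, 0, 0], "dr": [0, 0, 0]},
    {"gripper": 0, "delta_pos": [0, 0, 0], "dr": [0, 0, 0]},
    {"gripper": 0, "delta_pos": [0, 0, 0], "dr": [0, 0, 0]}
  ]
}}

```text
t: 4.05
ee_pos: [513.4, 240.4, 56.9]
orientation: [0.368, 1.539, -0.368]
ft_force: [-0.0, 0.5, 0.4]
width: 0.5
```

Call:
{"method": "apply_moves", "body": {
  "increments": [
    {"gripper": 0, "delta_pos": [0, 0, 0], "dr": [0, 0, 0]},
    {"gripper": 0, "delta_pos": [0, 0, 0], "dr": [0, 0, 0]},
    {"gripper": 0, "delta_pos": [0, 0, 0], "dr": [0, 0, 0]},
    {"gripper": 0, "delta_pos": [0, 0, 0], "dr": [0, 0, 0]},
    {"gripper": 0, "delta_pos": [0, 0, 0], "dr": [0, 0, 0]}
  ]
}}

```text
t: 4.47
ee_pos: [513.4, 240.4, 56.9]
orientation: [0.368, 1.539, -0.368]
ft_force: [-0.8, 1.0, -0.8]
width: 0.5
```

Call:
{"method": "apply_moves", "body": {
  "increments": [
    {"gripper": 0, "delta_pos": [0, 0, 0], "dr": [0, 0, 0]},
    {"gripper": 0, "delta_pos": [0, 0, 0], "dr": [0, 0, 0]},
    {"gripper": 0, "delta_pos": [0, 0, 0], "dr": [0, 0, 0]},
    {"gripper": 0, "delta_pos": [0, 0, 0], "dr": [0, 0, 0]},
    {"gripper": 0, "delta_pos": [0, 0, 0], "dr": [0, 0, 0]}
  ]
}}

```text
t: 4.88
ee_pos: [513.4, 240.4, 56.9]
orientation: [0.368, 1.539, -0.368]
ft_force: [0.0, 1.2, -0.3]
width: 0.7
```

Call:
{"method": "apply_moves", "body": {
  "increments": [
    {"gripper": 0, "delta_pos": [0, 0, 0], "dr": [0, 0, 0]},
    {"gripper": 0, "delta_pos": [0, 0, 0], "dr": [0, 0, 0]},
    {"gripper": 0, "delta_pos": [0, 0, 0], "dr": [0, 0, 0]},
    {"gripper": 0, "delta_pos": [0, 0, 0], "dr": [0, 0, 0]},
    {"gripper": 0, "delta_pos": [0, 0, 0], "dr": [0, 0, 0]}
  ]
}}

```text
t: 5.3
ee_pos: [513.4, 240.4, 56.9]
orientation: [0.368, 1.539, -0.368]
ft_force: [0.7, 0.7, 0.7]
width: 0.4
```

Run:
```python
from m import *
delta([575,-295,222])
for n in('scene','side'):
    d=grab(n,n+'2')
    print(n,blanks(d))
```

```text
t 5.3 tcp [513.4 240.4  56.9] q [ 0.417  0.61   1.853 -0.     0.679 -0.684] w 0.4
R [[-0.0, 0.453, 0.892], [-0.0, 0.892, -0.453], [-1.0, -0.0, 0.0]]
need cm (tool) [-16.51 -44.95  29.73]
scene [(array([364., 474.]), 963.5, -270.7, 'diam area', 13.5, 'encl', 36.4), (array([315., 230.]), 506.9, 33.2, 'diam area', 15.1, 'encl', 17.0), (array([282., 230.]), 456.7, -22.1, 'diam area', 32.3, 'encl', 34.4), (array([637., 213.]), 963.0, 642.0, 'diam area', 14.7, 'encl', 42.4), (array([380., 194.]), 513.3, 242.6, 'diam area', 22.8, 'encl', 26.4)]
side [(array([459., 476.]), 437.0, -537.8, 'diam area', 7.2, 'encl', 14.6), (array([610., 467.]), 638.6, -676.4, 'diam area', 9.2, 'encl', 48.3), (array([279., 288.]), 452.9, -24.2, 'diam area', 34.3, 'encl', 36.7), (array([283., 263.]), 503.2, 31.3, 'diam area', 17.6, 'encl', 20.8), (array([234., 215.]), 510.4, 241.2, 'diam area', 25.9, 'encl', 34.6)]
```

The pointing at the blank held for more than 2 s, and the blanks have not moved. Now up and across to look at the doming block.

Call:
{"method": "apply_moves", "body": {
  "increments": [
    {"gripper": 0, "delta_pos": [-3.3, 0, 0], "dr": [0, 0, 0]},
    {"gripper": 0, "delta_pos": [-3.3, 0, 0], "dr": [0, 0, 0]},
    {"gripper": 0, "delta_pos": [-3.3, 0, 0], "dr": [0, 0, 0]},
    {"gripper": 0, "delta_pos": [-3.3, 0, 0], "dr": [0, 0, 0]},
    {"gripper": 0, "delta_pos": [-3.3, 0, 0], "dr": [0, 0, 0]}
  ]
}}

```text
t: 5.82
ee_pos: [513.1, 240.2, 223.4]
orientation: [0.368, 1.539, -0.369]
ft_force: [2.2, 0.2, 0.0]
width: 0.4
```

Call:
{"method": "apply_moves", "body": {
  "increments": [
    {"gripper": 0, "delta_pos": [0, -3.0, 2.0], "dr": [0, 0, 0]},
    {"gripper": 0, "delta_pos": [0, -3.0, 2.0], "dr": [0, 0, 0]},
    {"gripper": 0, "delta_pos": [0, -3.0, 2.0], "dr": [0, 0, 0]},
    {"gripper": 0, "delta_pos": [0, -3.0, 2.0], "dr": [0, 0, 0]},
    {"gripper": 0, "delta_pos": [0, -3.0, 2.0], "dr": [0, 0, 0]}
  ]
}}

```text
t: 6.23
ee_pos: [534.5, 59.9, 222.1]
orientation: [0.368, 1.539, -0.368]
ft_force: [0.5, 0.2, 0.6]
width: 0.7
```

Call:
{"method": "apply_moves", "body": {
  "increments": [
    {"gripper": 0, "delta_pos": [0, -3.0, 2.0], "dr": [0, 0, 0]},
    {"gripper": 0, "delta_pos": [0, -3.0, 2.0], "dr": [0, 0, 0]},
    {"gripper": 0, "delta_pos": [0, -3.0, 2.0], "dr": [0, 0, 0]},
    {"gripper": 0, "delta_pos": [0, -3.0, 2.0], "dr": [0, 0, 0]},
    {"gripper": 0, "delta_pos": [0, -3.0, 2.0], "dr": [0, 0, 0]}
  ]
}}

```text
t: 6.65
ee_pos: [555.7, -119.5, 222.0]
orientation: [0.368, 1.539, -0.368]
ft_force: [1.2, 0.8, -0.1]
width: 0.5
```

Call:
{"method": "apply_moves", "body": {
  "increments": [
    {"gripper": 0, "delta_pos": [0, -3.0, 2.0], "dr": [0, 0, 0]},
    {"gripper": 0, "delta_pos": [0, -3.0, 2.0], "dr": [0, 0, 0]},
    {"gripper": 0, "delta_pos": [0, -3.0, 2.0], "dr": [0, 0, 0]},
    {"gripper": 0, "delta_pos": [0, -3.0, 2.0], "dr": [0, 0, 0]},
    {"gripper": 0, "delta_pos": [0, -3.0, 2.0], "dr": [0, 0, 0]}
  ]
}}

```text
t: 7.07
ee_pos: [577.0, -298.5, 221.8]
orientation: [0.369, 1.539, -0.368]
ft_force: [0.4, -0.4, -0.4]
width: 0.3
```

Call:
{"method": "apply_moves", "body": {
  "increments": [
    {"gripper": 0, "delta_pos": [0, 0, 0], "dr": [0, 0, 0]},
    {"gripper": 0, "delta_pos": [0, 0, 0], "dr": [0, 0, 0]},
    {"gripper": 0, "delta_pos": [0, 0, 0], "dr": [0, 0, 0]},
    {"gripper": 0, "delta_pos": [0, 0, 0], "dr": [0, 0, 0]},
    {"gripper": 0, "delta_pos": [0, 0, 0], "dr": [0, 0, 0]}
  ]
}}

```text
t: 7.48
ee_pos: [577.2, -295.2, 221.9]
orientation: [0.367, 1.54, -0.367]
ft_force: [-0.2, -0.0, 0.4]
width: 0.4
```

Run:
```python
from m import *
d=grab('wrist','wrist3'); delta([530,-272,222])
P=cloud(d); ok=(d['range_z']>0)&(np.hypot(P[...,0]-530,P[...,1]+272)<110)
m=ok&(np.abs(P[...,2]-32)<3)
obj(d,m,32,300)
# holes in top-face mask
cs,h=cv2.findContours(m.astype(np.uint8),cv2.RETR_CCOMP,cv2.CHAIN_APPROX_NONE)
for c,k in zip(cs,h[0]):
    if k[3]>=0 and cv2.contourArea(c)>25:
        f=ray(d,c[:,0],32)[:,:2].astype(np.float32); M=cv2.moments(f); (x,y),r=cv2.minEnclosingCircle(f)
        print(c[:,0].mean(0).round(),round(M['m10']/M['m00'],1),round(M['m01']/M['m00'],1),'d',round(2*(abs(M['m00'])/np.pi)**.5,1),'encl',round(2*r,1))
```

```text
t 7.5333 tcp [ 577.3 -295.3  222. ] q [-0.491  0.478  1.59   0.     1.074 -1.594] w 0.2
R [[-0.0, 0.451, 0.892], [0.0, 0.892, -0.451], [-1.0, 0.0, -0.0]]
need cm (tool) [ 0.   -0.06 -5.27]
[320. 150.] ((530.2902221679688, -273.2607116699219), (79.9548110961914, 123.88138580322266), 76.31398010253906)
[301. 203.] 557.2 -304.3 d 8.4 encl 9.6
[345. 194.] 565.7 -269.6 d 38.9 encl 40.8
[288. 152.] 516.7 -294.6 d 10.6 encl 11.9
[334. 141.] 525.3 -259.8 d 31.2 encl 33.0
[277. 108.] 484.0 -286.4 d 14.9 encl 16.4
[323.  97.] 492.5 -251.8 d 23.0 encl 24.7
```

View pics/wrist3.png

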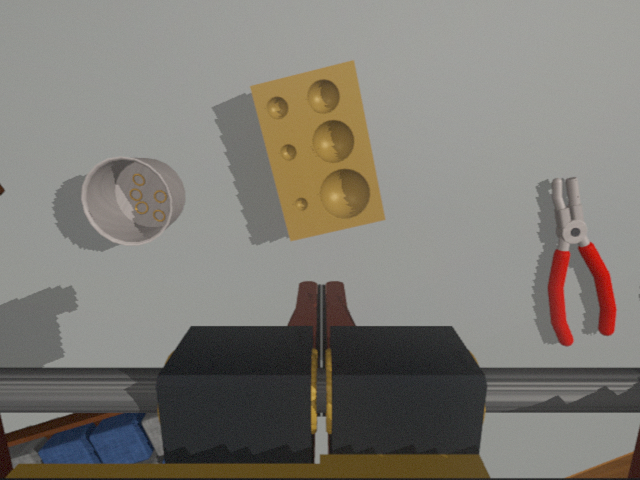

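The wrist view matches the given sizes: the block measures 80x124, and all six hollows come out at the right diameters. The 32 is the middle one of the big row, pixel (334,141), at (525.3, -259.8). The cup (135,200) and the pliers are clear. I'll go over it first, then down to TCP z of about 66.

Call:
{"method": "apply_moves", "body": {
  "increments": [
    {"gripper": 0, "delta_pos": [0.6, 0.2, -1.56], "dr": [0, 0, 0]},
    {"gripper": 0, "delta_pos": [0.6, 0.2, -1.56], "dr": [0, 0, 0]},
    {"gripper": 0, "delta_pos": [0.6, 0.2, -1.56], "dr": [0, 0, 0]},
    {"gripper": 0, "delta_pos": [0.6, 0.22, -1.56], "dr": [0, 0, 0]},
    {"gripper": 0, "delta_pos": [0.6, 0, 0], "dr": [0, 0, 0]}
  ]
}}

```text
t: 7.95
ee_pos: [523.1, -258.7, 191.5]
orientation: [0.368, 1.542, -0.367]
ft_force: [-0.2, 0.8, -0.5]
width: 0.7
```

Call:
{"method": "apply_moves", "body": {
  "increments": [
    {"gripper": 0, "delta_pos": [1.6, 0, 0], "dr": [0, 0, 0]},
    {"gripper": 0, "delta_pos": [1.6, 0, 0], "dr": [0, 0, 0]},
    {"gripper": 0, "delta_pos": [1.6, 0, 0], "dr": [0, 0, 0]},
    {"gripper": 0, "delta_pos": [1.6, 0, 0], "dr": [0, 0, 0]},
    {"gripper": 0, "delta_pos": [0, 0, 0], "dr": [0, 0, 0]}
  ]
}}

```text
t: 8.37
ee_pos: [524.4, -260.1, 125.2]
orientation: [0.369, 1.543, -0.367]
ft_force: [0.4, 0.4, 0.1]
width: 0.3
```

Run:
```python
from m import *
delta([525.3,-259.8,66])
d=grab('scene','scene3'); R=cv2.Rodrigues(np.array(d['rvec'],float))[0]
for n in('scene3','side0'):
    if n=='side0': d=load(n)
    print(n,cv2.projectPoints(np.array([[525.3,-259.8,32.]]),np.array(d['rvec'],float),np.array(d['tvec'],float),d['mtx'],None)[0].ravel())
d=load('side0'); s=d['img'][300:380,330:440]; a=load('scene3')['img'][200:350,120:290]
cv2.imwrite('pics/c3.png',np.hstack([cv2.resize(s[...,::-1],(440,320)),cv2.resize(a[...,::-1],(360,320))]))
```

```text
t 8.3667 tcp [ 524.4 -260.1  125.2] q [-0.481  0.522  1.789 -0.     0.834 -1.583] w 0.3
R [[-0.004, 0.452, 0.892], [0.002, 0.892, -0.452], [-1.0, 0.0, -0.004]]
need cm (tool) [5.92 0.06 0.09]
scene3 [207.64899973 295.7136809 ]
side0 [380.25546007 336.33489743]
```

View pics/c3.png

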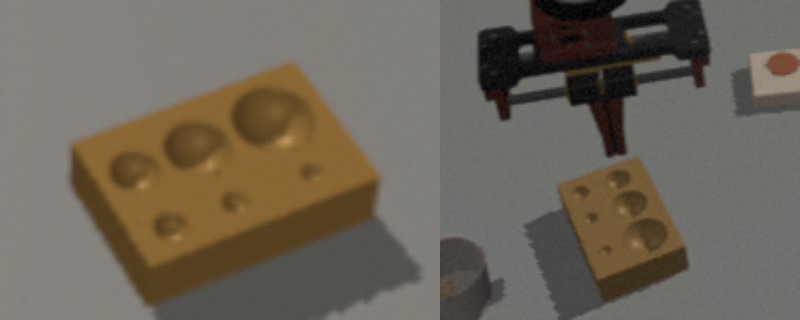

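In the crop the measured point projects to (201,145) in the side part and (626,204) in the scene part, both in the middle big-row hollow. The fingers are above it. Now the last 58 mm down.

Call:
{"method": "apply_moves", "body": {
  "increments": [
    {"gripper": 0, "delta_pos": [1.4, 0, 0], "dr": [0, 0, 0]},
    {"gripper": 0, "delta_pos": [1.4, 0, 0], "dr": [0, 0, 0]},
    {"gripper": 0, "delta_pos": [1.4, 0, 0], "dr": [0, 0, 0]},
    {"gripper": 0, "delta_pos": [1.0, 0, 0], "dr": [0, 0, 0]},
    {"gripper": 0, "delta_pos": [0.6, 0, 0], "dr": [0, 0, 0]}
  ]
}}

```text
t: 8.83
ee_pos: [525.7, -261.1, 69.6]
orientation: [0.368, 1.539, -0.368]
ft_force: [-0.1, -0.6, -0.2]
width: 0.3
```

Call:
{"method": "apply_moves", "body": {
  "increments": [
    {"gripper": 0, "delta_pos": [0, 0, 0], "dr": [0, 0, 0]},
    {"gripper": 0, "delta_pos": [0, 0, 0], "dr": [0, 0, 0]},
    {"gripper": 0, "delta_pos": [0, 0, 0], "dr": [0, 0, 0]},
    {"gripper": 0, "delta_pos": [0, 0, 0], "dr": [0, 0, 0]},
    {"gripper": 0, "delta_pos": [0, 0, 0], "dr": [0, 0, 0]}
  ]
}}

```text
t: 9.25
ee_pos: [525.7, -261.3, 70.6]
orientation: [0.368, 1.538, -0.369]
ft_force: [-0.9, 0.3, 0.1]
width: 0.6
```

Call:
{"method": "apply_moves", "body": {
  "increments": [
    {"gripper": 0, "delta_pos": [0, 0, 0], "dr": [0, 0, 0]},
    {"gripper": 0, "delta_pos": [0, 0, 0], "dr": [0, 0, 0]},
    {"gripper": 0, "delta_pos": [0, 0, 0], "dr": [0, 0, 0]},
    {"gripper": 0, "delta_pos": [0, 0, 0], "dr": [0, 0, 0]},
    {"gripper": 0, "delta_pos": [0, 0, 0], "dr": [0, 0, 0]}
  ]
}}

```text
t: 9.67
ee_pos: [525.3, -261.1, 69.9]
orientation: [0.368, 1.539, -0.368]
ft_force: [0.3, 1.0, -0.3]
width: 0.5
```

Call:
{"method": "apply_moves", "body": {
  "increments": [
    {"gripper": 0, "delta_pos": [0, 0, 0], "dr": [0, 0, 0]},
    {"gripper": 0, "delta_pos": [0, 0, 0], "dr": [0, 0, 0]},
    {"gripper": 0, "delta_pos": [0, 0, 0], "dr": [0, 0, 0]},
    {"gripper": 0, "delta_pos": [0, 0, 0], "dr": [0, 0, 0]},
    {"gripper": 0, "delta_pos": [0, 0, 0], "dr": [0, 0, 0]}
  ]
}}

```text
t: 10.08
ee_pos: [525.3, -261.1, 69.9]
orientation: [0.368, 1.539, -0.368]
ft_force: [-0.2, 0.1, -0.2]
width: 0.2
```

Call:
{"method": "apply_moves", "body": {
  "increments": [
    {"gripper": 0, "delta_pos": [0, 0, 0], "dr": [0, 0, 0]},
    {"gripper": 0, "delta_pos": [0, 0, 0], "dr": [0, 0, 0]},
    {"gripper": 0, "delta_pos": [0, 0, 0], "dr": [0, 0, 0]},
    {"gripper": 0, "delta_pos": [0, 0, 0], "dr": [0, 0, 0]},
    {"gripper": 0, "delta_pos": [0, 0, 0], "dr": [0, 0, 0]}
  ]
}}

```text
t: 10.5
ee_pos: [525.3, -261.1, 69.9]
orientation: [0.368, 1.539, -0.368]
ft_force: [-0.3, 0.9, -0.1]
width: 0.1
```

Call:
{"method": "apply_moves", "body": {
  "increments": [
    {"gripper": 0, "delta_pos": [0, 0, 0], "dr": [0, 0, 0]},
    {"gripper": 0, "delta_pos": [0, 0, 0], "dr": [0, 0, 0]},
    {"gripper": 0, "delta_pos": [0, 0, 0], "dr": [0, 0, 0]},
    {"gripper": 0, "delta_pos": [0, 0, 0], "dr": [0, 0, 0]},
    {"gripper": 0, "delta_pos": [0, 0, 0], "dr": [0, 0, 0]}
  ]
}}

```text
t: 10.92
ee_pos: [525.3, -261.1, 69.9]
orientation: [0.368, 1.539, -0.368]
ft_force: [-0.0, 0.1, 0.2]
width: 0.5
```

Run:
```python
from m import *
delta([525.3,-259.8,66])
for n in('scene','side'):
    d=grab(n,n+'4'); print(n,[b for b in blanks(d) if 400<b[1]<560 and -60<b[2]<280])
s=load('side4')['img'][260:380,310:450]; a=load('scene4')['img'][200:350,120:290]
cv2.imwrite('pics/c4.png',np.hstack([cv2.resize(s[...,::-1],(420,360)),cv2.resize(a[...,::-1],(380,360))]))
```

```text
t 10.9167 tcp [ 525.3 -261.1   69.9] q [-0.482  0.608  1.806  0.     0.728 -1.583] w 0.5
R [[0.0, 0.453, 0.892], [0.0, 0.892, -0.453], [-1.0, 0.0, 0.0]]
need cm (tool) [ 0.39  0.12 -0.06]
scene [(array([315., 230.]), 506.8, 33.2, 'diam area', 15.2, 'encl', 17.8), (array([282., 230.]), 456.1, -22.2, 'diam area', 32.3, 'encl', 35.2), (array([381., 194.]), 513.3, 242.7, 'diam area', 22.7, 'encl', 25.6)]
side [(array([279., 288.]), 453.0, -24.0, 'diam area', 34.0, 'encl', 36.4), (array([283., 263.]), 503.3, 31.5, 'diam area', 17.4, 'encl', 19.8), (array([235., 216.]), 509.8, 239.8, 'diam area', 24.5, 'encl', 27.7)]
```

View pics/c4.png

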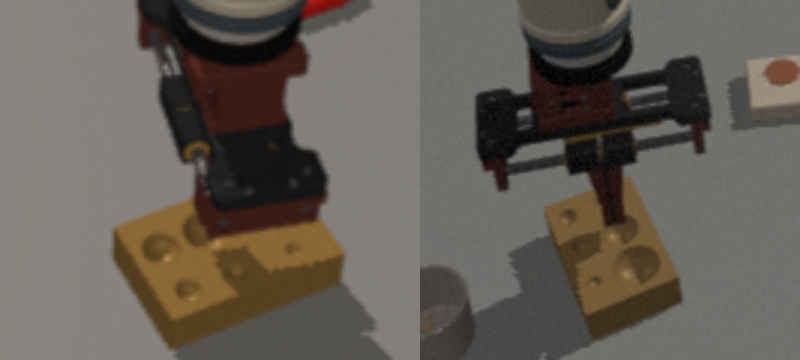

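The fingertips are right over the 32 mm hollow (scene part, about (612,222)), roughly 19 mm above its mouth. They have been held there for over 2 s and no blank has moved, so I'm handing in.

```bash
python3 -c "
from h import *
print(ctrl.get_obs()['ee_pos']); print(ctrl.close_job())"
```

```text
[ 525.29094266 -261.09304504   69.89241622]
the job is handed in; nothing more can be done
None
```

I pointed at the blank on the steel bench block, then at the hollow it should be domed in. The job was handed in at about 11 s with the fingertips still over that hollow; no verdict is reported.

- **Blank:** The blank on the bench block is the 28 mm one, since the 36 and 20 mm blanks are on the soldering block. I pointed at it for about 2.1 s, with the TCP at (513.4, 240.4, 56.9) and the fingertips about 17 mm above it. The three cameras placed its middle within about 3 mm of each other, well inside the 10 mm tolerance.
- **Hollow:** The smallest hollow that takes a 28 mm blank is the 32 mm one, measured at (525.3, -259.8). The block measured 80 x 124 mm and all six hollows came out near their given sizes. I pointed there for over 2 s before handing in, at (525.3, -261.1, 69.9), about 1 mm off centre with the fingertips about 19 mm above the mouth.
- **Last checks:** The blanks were within about 0.3 mm of where they started. The wrist force stayed within about 1 N while pointing. It peaked at 2.2 N while lifting quickly off the blank, in free air. That reading is too noisy to show a 0.3 N touch; the evidence for no contact is the clearance. The blank diameters read 2–5 mm low in the two fixed cameras, by about the same for all three blanks, and the closer wrist view agreed with the sizing.

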